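# Zero the two-wheel coat counter

### The arm

A 6-joint arm with a two-finger parallel gripper is mounted at the origin on a cart in front of the work surface, level with it; the furniture and walls round the work are solid. World frame = base frame: x ahead of the robot, y to its left, z up, the work surface at z = 0. Lengths are in mm, angles in rad, forces in N, time in s.
With the tool pointing down it reaches from about 375 to 750 mm from the base axis. Payload 9 kg.
Tool frame: the origin (TCP) lies on the centre line of the jaws, within the pads' length; the fingertips stand 14 mm ahead of it and the grasp point (between the pads) lies 5 mm behind it; z points along the fingers, y is the direction in which the jaws open and shut (so a half turn about z gives the same grasp; the last joint's range is limited). The gripper opens to 85 mm and grips with 20 to 120 N. Pads are 22 mm wide; open, the fingers measure 114 mm over their backs; the gripper's body (76 mm by 85 mm) begins 54 mm behind the grasp point. The pads swing forward as they close: fully open they stand 13 mm farther back than shut.
Start: joints at [-1.443, 0.104, 0.097, 1.564, 0, 1.353], TCP at [203.38, -564.51, 245.331] pointing down, gripper open.
Joint ranges: [-2.99, 2.99], [-0.84, 1.86], [-1.1, 1.16], [-1.84, 2.11], [-1.51, 1.56], [-3.14, 3.14]. Speed limits (rad/s): [2.22, 2.22, 2.57, 3.14, 3.14, 3.14].

### API

Orientations are given as a unit quaternion [w, x, y, z].
In Python, from plant import env gives the robot as it stands.
- The arm moves only by the tool drive_tool, never from a script. Its argument "increments" is a list of rows, each an object of numbers: "hand": the opening, from 0 (shut) to 1 (fully open); "x", "y", "z": the shift along the world's x, y, z in cm; "spin": the turn about the world's z in rad. In form: [{"hand": .., "x": .., "y": .., "z": .., "spin": ..}, ...]. A call has exactly 5 rows; each row is the pose to reach, as a shift and turn from the pose commanded when the call began; what a row does not reach only later rows make up. A row lasts 1/8 s, in which the tool goes at most 62.5 mm and 10.7 degrees, less where a joint would pass 70% of its speed; a pose out of reach is approached as far as the arm can. A call with a gripper value outside its range is refused whole. The fingers move at their own pace and stop on an object; "squeeze" is the grip in N (left out, the last holds). Time passes only in rows, so rows that repeat a pose let the fingers close, or fill a call up. It gives the time, the measured TCP pose, the force and the opening at its end, in the units of the state.
- env.sense(): the state, without advancing time (a new reading comes with each control period).
- env.snapshot(name): name is "scene" or "top" or "wrist"; returns the picture (400x640x3 uint8, red, green, blue); there is no depth.
- env.get_calibration(name): a dict with "intrinsics" (3x3 intrinsics, pixels), "distortion" ([k1, k2, p1, p2, k3] as OpenCV has them; the pictures are not rectified), "R" (3x3) and "t" (3): a world point X has camera coordinates R X + t; the wrist camera has in their place "tool_from_camera" (4x4, takes a point from camera to tool coordinates, whose origin is the TCP and whose axes are the flange's). Camera axes: x right, y down, z forward; pixel columns grow to the right and rows downward; lengths in mm; the calibration is good to about 2 mm. A picture is of the moment at which its call begins: read the wrist's pose just before it. get_calibration takes no time and is no camera call.
- env.hand_in(): hands the job in, once; it reports no verdict.
The state is a dict: "time_s": time; "q": joint angles; "qvel": joint speeds; "joint_torque": joint torques, N m; "position": TCP position; "tool_rot": TCP orientation; "wrist_force": force on the tool from outside, world axes, zero at the start; "ft_torque": the same for the moment, N m; "width": opening from 0.0 (shut) to 1.0 (fully open).
Only numpy, scipy, OpenCV 4.12 (cv2) and the standard library are available. Lean on these libraries where they do the work, as an engineer would, in place of code of your own. Each camera call takes 0.05 s, during which the arm holds its last target. There are 200 camera calls.

### The job

Set the glaze-coat counter back to zero: with a fingertip flick each of its two star-shaped thumbwheels anticlockwise (seen from above), click by click, until the raised bar on the wheel points at the fixed pointer behind that wheel, and stop there without clicking past it. Only push gently on the wheels' edges: do not lift the counter or shove it along, and leave the things standing round it alone.

Things in the scene. Friction and masses are not known exactly. Their poses are not given: they have to be found in the camera images.
- counter: Coat counter, 4.5 kg, loose on the worktop: steel foot plate 122 (x) x 282 (y) x 18 mm, on it a grey housing 66 x 232 mm with its top at z 46 mm, carrying two flat black star wheels. Origin: centre of the underside; x to its back, y left along the row of wheels. Behind each wheel an aluminium pointer bracket 20 mm wide, 61 to 77 mm from the wheel's axis in +x, 64 mm high, points at the axis.
- wheel_l_axis (a point): Point fixed on the counter, on the vertical axis of the left (+y) wheel, 57 mm above the worktop, half-way up the wheel's edge; axes as the counter's. Wheel: disc of 27 mm radius with six lobes like short spokes, 60 degrees apart, 11 mm wide, round tips 58 mm from the axis; disc and lobes from z 49 to 65 mm. A raised aluminium bar 48 x 6 mm lies along one lobe.
- wheel_r_axis (a point): The same point for the right (-y) wheel, which is alike. The two axes stand 160 mm apart, each 80 mm from the counter's centre.
- wheel_l (a joint): Left wheel, rad, grows anticlockwise from above (robot-side lobes move right, -y). 0: bar at its pointer, lobes at 0, 60, 120.. degrees from the counter's +x. A sprung ratchet clicks every 1.047 rad: no turning back past a click; let go before a full click, it springs back to the last one. Push a lobe a little over 60 degrees per click, about 1 to 3 N at its tip. Starts 1 to 3 clicks short of 0.
- wheel_r (a joint): The same for the right wheel; it starts on its own count of 1 to 3 clicks short of 0. Once in a while either wheel starts hung about 0.3 rad short of a click instead of on one; the next small push then completes that click.
- tub_a: Lidded plastic tub, 87 mm across, 48 mm high, standing loose to the left of the counter; origin at the centre of its underside. To be left alone.
- tub_b: A second such tub, farther left. To be left alone.
- spray: Small spray bottle with a trigger head, 52 x 87 x 158 mm, standing loose behind the counter; origin at the centre of its underside. To be left alone.

How it is judged (in metres and radians):
At the end, for the whole second after the job is handed in: Both wheels rest at zero, each bar within 0.15 rad (9 degrees) of its pointer, and the counter stands flat on the worktop within 30 mm of where it was (value of joint wheel_l between -0.15 and 0.15 rad and value of joint wheel_r between -0.15 and 0.15 rad and height (world z) of counter below 0.006 m and angle between counter's own z axis and vertical below 0.05 rad and distance of counter from where it was at the start of the episode below 0.03 m and linear speed of counter below 0.02 m/s); the robot touches nothing.
It fails at once if a wheel was clicked past zero (value of joint any of wheel_l, wheel_r above 1 rad).
It fails at once if the counter was lifted or tipped (height (world z) of counter above 0.012 m or angle between counter's own z axis and vertical above 0.12 rad).
It fails at once if the counter was shoved more than 30 mm along (distance of counter from where it was at the start of the episode above 0.03 m).
It fails at once if the fingers pressed or squeezed the counter or its wheels with more than 20 N (contact force between the fingers and counter above 20 N).
It fails at once if a thing standing round the counter was moved more than 20 mm (distance of any of tub_a, tub_b, spray from where it was at the start of the episode above 0.02 m).
It also fails if it takes over 61 s, if anything falls off the work surface, if the arm or the gripper's body presses on something with over 40 N, if the wrist force passes 120 N, or if a joint passes its speed limit or range.

## Working session

There is one attempt and no reset: what is moved stays moved. The work goes in short steps, Python scripts to look and compute and a tool call to move; the robot and the scene stay as the last step left them, time stands still between calls to the robot, and variables do not carry over. Pictures are saved under pics/ and viewed, about 8 in all and at most 12, crops included, and the job is handed in when it is done.

Besides the shell and the picture viewer there is one more tool, called by a JSON object that holds its "fn" and its "kwargs". drive_tool: Moves the arm, as the interface text tells. Its arguments: {"type":"object","properties":{"increments":{"type":"array"},"squeeze":{"type":"number"}},"required":["increments"]}

```bash
mkdir -p pics && ls && python3 - <<'E'
from plant import env
import cv2,numpy as np
s=env.sense();print(s)
for n in("scene","top"):
    im=env.snapshot(n);cv2.imwrite(f"pics/{n}0.png",im[:,:,::-1])
    c=env.get_calibration(n);print(n,c)
print(env.get_calibration("wrist"))
a=cv2.imread("pics/top0.png")
E
```

```text
pics
{'time_s': 0.0, 'q': array([-1.44267023e+00,  1.04695382e-01,  9.64351487e-02,  1.56393035e+00,
        1.56024993e-05,  1.35309446e+00]), 'qvel': array([-0.00050189,  0.00140183,  0.00091739,  0.00112925,  0.00229168,
        0.00125519]), 'joint_torque': array([ 3.72898048e-04, -5.56933272e+01,  5.03647292e+01,  1.69541856e-02,
       -4.42225419e-04,  3.48840658e-06]), 'position': array([ 203.3533669 , -564.12847535,  244.50585011]), 'tool_rot': array([-6.96080968e-04,  9.85087350e-01,  1.72053556e-01,  3.90059367e-05]), 'wrist_force': array([0.26510426, 0.90176991, 0.23092574]), 'ft_torque': array([-0.00963975,  0.01861311,  0.03454448]), 'width': 1.0001044160070813}
scene {'intrinsics': array([[453.65281166,   0.        , 309.8344824 ],
       [  0.        , 453.65281166, 190.88188095],
       [  0.        ,   0.        ,   1.        ]]), 'distortion': array([0.01924675, 0.        , 0.        , 0.        , 0.        ]), 'R': array([[ 0.88450667, -0.46649543, -0.00547343],
       [-0.35851043, -0.67215891, -0.64782148],
       [ 0.29852675,  0.57496471, -0.76177252]]), 't': 
[... 442 characters left out ...]
3447815, -0.98772652]]), 't': array([ 77.33275756, 630.71701619, 828.07756605])}
{'intrinsics': array([[354.81530948,   0.        , 317.08186007],
       [  0.        , 354.81530948, 196.33090908],
       [  0.        ,   0.        ,   1.        ]]), 'distortion': array([-0.04109545,  0.        ,  0.        ,  0.        ,  0.        ]), 'tool_from_camera': array([[ 8.55693501e-04, -9.51467142e-01, -3.07749161e-01,
         7.81787384e+01],
       [ 9.99999634e-01,  8.17407951e-04,  2.53311433e-04,
        -1.31343468e+00],
       [ 1.05391057e-05, -3.07749265e-01,  9.51467493e-01,
        -1.28514446e+02],
       [ 0.00000000e+00,  0.00000000e+00,  0.00000000e+00,
         1.00000000e+00]])}
```

View pics/top0.png

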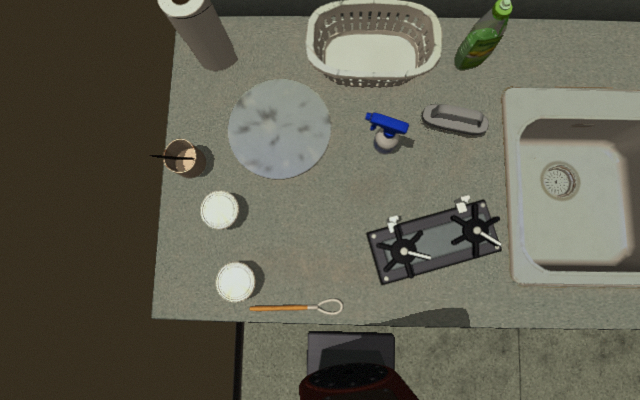

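```bash
cat > h.py <<'E'
import cv2,numpy as np
from scipy.spatial.transform import Rotation as Ro
from plant import env
def cam(n,s=None):
    c=env.get_calibration(n);K,D=c["intrinsics"],c["distortion"]
    if n=="wrist":
        w,x,y,z=s["tool_rot"];T=np.eye(4);T[:3,:3]=Ro.from_quat([x,y,z,w]).as_matrix();T[:3,3]=s["position"]
        M=np.linalg.inv(T@c["tool_from_camera"]);return K,D,M[:3,:3],M[:3,3]
    return K,D,c["R"],c["t"]
def ray(C,uv,z):
    K,D,R,t=C
    p=cv2.undistortPoints(np.array(uv,float).reshape(-1,1,2),K,D)[:,0]
    d=np.c_[p,np.ones(len(p))]@R;o=-R.T@t
    return o+d*((z-o[2])/d[:,2])[:,None]
def proj(C,X):
    K,D,R,t=C
    return cv2.projectPoints(np.array(X,float).reshape(-1,1,3),cv2.Rodrigues(R)[0],t,K,D)[0][:,0]
E
python3 - <<'E'
from h import *
a=cv2.imread("pics/top0.png")[190:295,355:515]
cv2.imwrite("pics/top0c.png",cv2.resize(a,None,fx=5,fy=5,interpolation=cv2.INTER_CUBIC))
C=cam("top")
w=ray(C,[[403,251],[477,230]],65);print(w,np.linalg.norm(w[0]-w[1]))
print(ray(C,[[368,235],[491,201],[501,247],[382,283]],18))
print(ray(C,[[386,143]],0), ray(C,[[219,210],[236,282]],48))
E
```

```text
[[ 503.27098868  -76.3757226    65.        ]
 [ 549.86572849 -231.87581368   65.        ]] 162.33098319253276
[[ 537.32877031   -6.64840331   18.        ]
 [ 618.27716578 -281.51361186   18.        ]
 [ 516.36630162 -299.75731736   18.        ]
 [ 433.55625841  -37.91646202   18.        ]]
[[753.52284114 -48.79436651   0.        ]] [[583.54497023 321.8357285   48.        ]
 [429.85220948 275.72813456  48.        ]]
```

View pics/top0c.png

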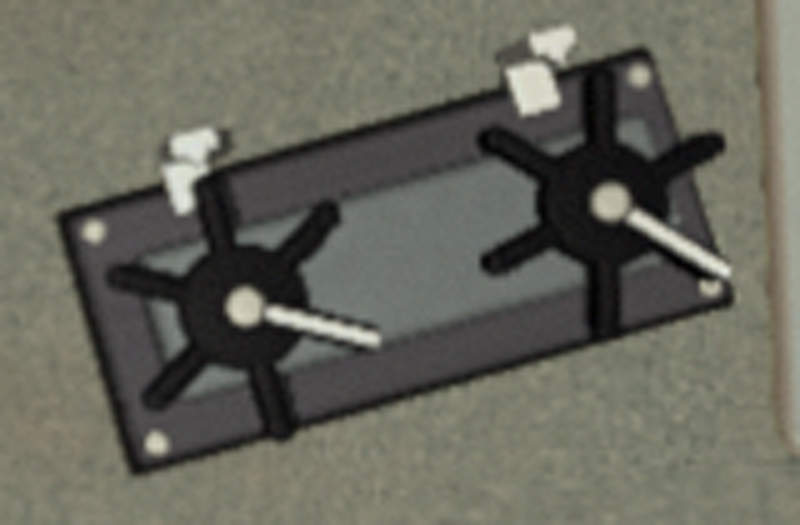

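{"fn": "drive_tool", "kwargs": {"increments": [{"hand": 0, "x": 2, "y": 5, "z": 0, "spin": 0.1}, {"hand": 0, "x": 4, "y": 10, "z": 0, "spin": 0.2}, {"hand": 0, "x": 6, "y": 15, "z": 0, "spin": 0.3}, {"hand": 0, "x": 8, "y": 20, "z": 0, "spin": 0.4}, {"hand": 0, "x": 10, "y": 25, "z": 0, "spin": 0.5}], "squeeze": 20}}

```text
time_s: 0.72
position: [303.7, -312.8, 245.0]
tool_rot: [-0.0, 0.911, 0.412, 0.0]
wrist_force: [0.5, 0.1, 0.4]
width: 0.001
```

{"fn": "drive_tool", "kwargs": {"increments": [{"hand": 0, "x": 2, "y": 5, "z": 0, "spin": 0.1}, {"hand": 0, "x": 4, "y": 10, "z": 0, "spin": 0.2}, {"hand": 0, "x": 6, "y": 15, "z": -2, "spin": 0.3}, {"hand": 0, "x": 8, "y": 20, "z": -4, "spin": 0.4}, {"hand": 0, "x": 11, "y": 25.7, "z": -6, "spin": 0.5}]}}

```text
time_s: 1.35
position: [411.5, -60.1, 186.1]
tool_rot: [0.0, 0.781, 0.624, 0.0]
wrist_force: [1.1, -0.0, -0.1]
width: 0.001
```

```bash
python3 - <<'E'
from h import *
s=env.sense();print(s["time_s"],s["position"],s["tool_rot"],s["width"],s["q"])
im=env.snapshot("wrist");cv2.imwrite("pics/w1.png",im[:,:,::-1])
C=cam("wrist",s)
print(proj(C,[[503,-78,72],[549,-232,72]]))
T=Ro.from_quat(s["tool_rot"][[1,2,3,0]]).as_matrix()
print(np.degrees(np.arctan2(T[1,0],T[0,0])), proj(C,[s["position"]+T[:,2]*k for k in (0,14,27)]))
E
```

```text
1.35 [411.45493497 -60.0670291  186.14382042] [3.80467789e-04 7.81228050e-01 6.24245605e-01 1.12868805e-04] 0.0010562719360409736 [-4.61834545e-01 -4.85283854e-01 -5.32141661e-01  1.52315330e+00
 -1.15791466e-04  1.33142692e+00]
[[447.87551105 194.30548547]
 [518.79744277 349.94164953]]
77.25367749376495 [[320.03164699 283.65459416]
 [319.79021301 266.92665454]
 [319.598788   253.6790843 ]]
```

View pics/w1.png

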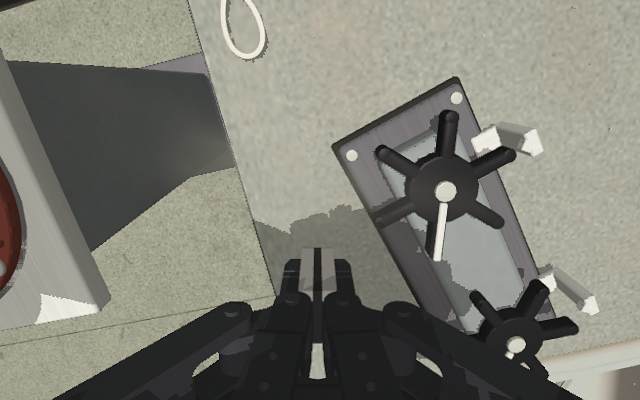

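```bash
python3 - <<'E'
from h import *
s=env.sense();C=cam("wrist",s)
w=ray(C,[[446,191],[516,345]],72);print(w,np.linalg.norm(w[0]-w[1]))
T=Ro.from_quat(s["tool_rot"][[1,2,3,0]]).as_matrix()
for L in [[x,y,z] for z in(14,27) for x in(11,-11) for y in(-7,7)]:
    print(L,proj(C,[s["position"]+T@np.array(L,float)])[0].round())
# left lobe tips at z57..65: lobes at image
tips=ray(C,[[379,152],[449,115],[512,153],[499,224],[439,260],[378,219]],65)
d=tips[:,:2]-w[0,:2];print(np.hypot(*d.T).round(1),np.degrees(np.arctan2(d[:,1],d[:,0])).round(1))
E
```

```text
[[ 502.21219919  -65.9349423    72.        ]
 [ 547.87571988 -213.90747822   72.        ]] 154.85809151271772
[11, -7, 14] [304. 245.]
[11, 7, 14] [336. 245.]
[-11, -7, 14] [305. 288.]
[-11, 7, 14] [335. 288.]
[11, -7, 27] [305. 233.]
[11, 7, 27] [334. 233.]
[-11, -7, 27] [305. 274.]
[-11, 7, 27] [334. 274.]
[54.9 52.4 54.1 54.3 58.6 52. ] [ 139.    79.2   17.   -43.4  -98.6 -164.5]
```

```bash
python3 - <<'E'
from h import *
s=env.sense();print(s["position"],s["tool_rot"])
s0=dict(s,position=np.array([411.455,-60.067,186.144]),tool_rot=np.array([3.8e-4,.781228,.6242456,1.13e-4]))
for q in(s0,s):
    C=cam("wrist",q);P=proj(C,[[503,-78,72],[549,-232,72]]);print(P,ray(C,P,72));print(ray(C,[[446,191],[516,345]],72))
E
```

```text
[412.55107569 -53.31112605 183.67543229] [-0.00173837  0.77767103  0.62866842  0.00087555]
[[447.87543774 194.30561358]
 [518.79742715 349.94180468]] [[ 503.          -78.           72.        ]
 [ 548.99999936 -231.9999992    72.        ]]
[[ 501.93963935  -75.20347132   72.        ]
 [ 546.7522308  -226.03478901   72.        ]]
[[448.73257211 206.43367869]
 [517.71713956 361.42284028]] [[ 503.          -78.           72.        ]
 [ 548.99999913 -231.99999885   72.        ]]
[[ 502.21219919  -65.9349423    72.        ]
 [ 547.87571988 -213.90747822   72.        ]]
```

```bash
python3 - <<'E'
from h import *
for i in range(3): env.snapshot("wrist")
s=env.sense();im=env.snapshot("wrist")[:,:,::-1].copy();s2=env.sense();print(s["position"],s2["position"])
cv2.imwrite("pics/w2.png",im);C=cam("wrist",s)
g=cv2.cvtColor(im,cv2.COLOR_BGR2GRAY)
def blobs(g,C,cen,z,r=12,th=140):
    for c in cen:
        u,v=proj(C,[[c[0],c[1],z]])[0].astype(int);p=g[v-r:v+r+1,u-r:u+r+1]
        ys,xs=np.nonzero(p>th);print((u,v),len(xs),u-r+xs.mean(),v-r+ys.mean(),ray(C,[[u-r+xs.mean(),v-r+ys.mean()]],z)[0])
blobs(g,C,[[503,-78],[549,-232]],72)
t=cv2.imread("pics/top0.png",0);C2=cam("top");blobs(t,C2,[[503,-78],[549,-232]],72,4,140)
E
```

```text
[411.00056858 -60.38318571 186.22225316] [411.00151298 -61.55991069 186.67269248]
(np.int64(448), np.int64(193)) 358 446.2849162011173 191.75977653631284 [501.3843754  -75.97154482  72.        ]
(np.int64(519), np.int64(349)) 250 516.084 346.756 [ 546.05028618 -227.80972709   72.        ]
(np.int64(404), np.int64(251)) 40 403.725 251.075 [503.08122975 -76.75491773  72.        ]
(np.int64(478), np.int64(230)) 39 477.43589743589746 230.3846153846154 [ 548.63327031 -230.36347876   72.        ]
```

View pics/w2.png

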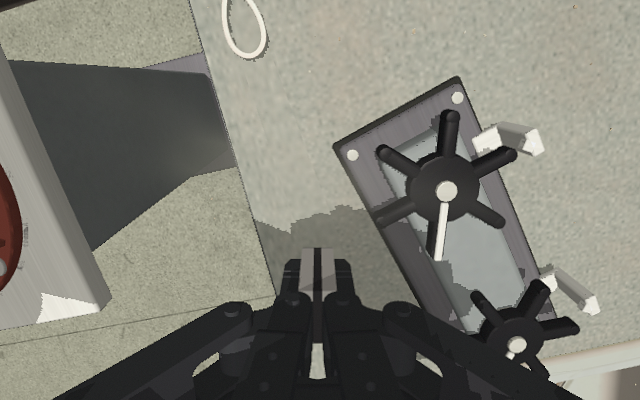

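```bash
cat > arc.py <<'E'
import numpy as np
def P(W,a,r=54,phi=16.5): t=np.radians(a+phi);return np.array(W)+r*np.array([np.cos(t),np.sin(t)])
def arc(W,A,r=54):
    p0=P(W,A[0],r)
    for i in range(0,len(A)-1,5):
        print("call")
        p0=P(W,A[i],r)
        for a in A[i+1:i+6]: print(a,((P(W,a,r)-p0)/10).round(2),"spin",round(np.radians(a-A[i]),2))
E
python3 - <<'E'
from arc import *
L=(502.5,-77);R=(548,-230)
for W in(L,R):
    for a in(134,150,232):print(a,P(W,a),P(W,a,90))
arc(L,np.linspace(150,232,11))
E
```

```text
134 [455.50079242 -50.40912775] [424.16798737 -32.68187959]
150 [449.9920243  -64.39395035] [414.98670716 -55.98991725]
232 [ 482.70893376 -127.24254867] [ 469.51488959 -160.73758112]
134 [ 501.00079242 -203.40912775] [ 469.66798737 -185.68187959]
150 [ 495.4920243  -217.39395035] [ 460.48670716 -208.98991725]
232 [ 528.20893376 -280.24254867] [ 515.01488959 -313.73758112]
call
158.2 [-0.13 -0.76] spin 0.14
166.4 [-0.14 -1.53] spin 0.29
174.6 [-0.05 -2.3 ] spin 0.43
182.8 [ 0.15 -3.05] spin 0.57
191.0 [ 0.46 -3.75] spin 0.72
call
199.2 [ 0.4  -0.66] spin 0.14
207.39999999999998 [ 0.9  -1.25] spin 0.29
215.6 [ 1.47 -1.77] spin 0.43
223.8 [ 2.11 -2.2 ] spin 0.57
232.0 [ 2.81 -2.53] spin 0.72
```

{"fn": "drive_tool", "kwargs": {"increments": [{"hand": 0, "z": -3}, {"hand": 0, "z": -6}, {"hand": 0, "z": -9}, {"hand": 0, "z": -12}, {"hand": 0, "z": -12}]}}

```text
$.increments[0]: bad value
```

{"fn": "drive_tool", "kwargs": {"increments": [{"hand": 0, "x": 0, "y": 0, "z": -3, "spin": 0}, {"hand": 0, "x": 0, "y": 0, "z": -6, "spin": 0}, {"hand": 0, "x": 0, "y": 0, "z": -9, "spin": 0}, {"hand": 0, "x": 0, "y": 0, "z": -12, "spin": 0}, {"hand": 0, "x": 0, "y": 0, "z": -12, "spin": 0}]}}

```text
time_s: 2.22
position: [409.6, -62.5, 65.4]
tool_rot: [-0.001, 0.783, 0.622, -0.001]
wrist_force: [-1.4, -0.1, 1.2]
width: 0.001
```

{"fn": "drive_tool", "kwargs": {"increments": [{"hand": 0, "x": 1, "y": -0.1, "z": 0, "spin": 0}, {"hand": 0, "x": 2, "y": -0.3, "z": 0, "spin": 0}, {"hand": 0, "x": 3, "y": -0.5, "z": 0, "spin": 0}, {"hand": 0, "x": 3.8, "y": -0.6, "z": 0, "spin": 0}, {"hand": 0, "x": 3.8, "y": -0.6, "z": 0, "spin": 0}]}}

```text
time_s: 2.85
position: [449.6, -68.0, 67.2]
tool_rot: [0.0, 0.782, 0.623, 0.0]
wrist_force: [0.4, 0.3, -0.7]
width: 0.004
```

```bash
python3 - <<'E'
from h import *
for i in range(4):
    s=env.sense();print(s["position"].round(1),s["wrist_force"].round(1),s["time_s"]);im=env.snapshot("wrist")
cv2.imwrite("pics/w3.png",im[:,:,::-1])
E
```

```text
[449.6 -68.   67.2] [ 0.4  0.3 -0.7] 2.85
[449.2 -67.8  66.9] [-0.3  0.3 -0.2] 2.9
[449.  -67.6  66.8] [ 0.6  0.1 -0.2] 2.95
[448.9 -67.6  66.7] [0.6 0.5 0.2] 3.0
```

View pics/w3.png

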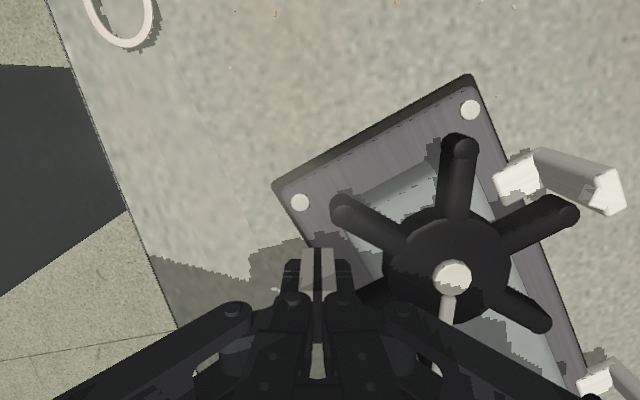

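{"fn": "drive_tool", "kwargs": {"increments": [{"hand": 0, "x": -0.1, "y": -0.7, "z": 0, "spin": 0.14}, {"hand": 0, "x": -0.1, "y": -1.5, "z": 0, "spin": 0.29}, {"hand": 0, "x": 0, "y": -2.3, "z": 0, "spin": 0.43}, {"hand": 0, "x": 0.2, "y": -3.0, "z": 0, "spin": 0.57}, {"hand": 0, "x": 0.5, "y": -3.7, "z": 0, "spin": 0.72}]}}

```text
time_s: 3.68
position: [453.6, -104.3, 66.6]
tool_rot: [-0.001, 0.51, 0.86, 0.0]
wrist_force: [-1.0, 2.2, 1.1]
width: -0.003
```

{"fn": "drive_tool", "kwargs": {"increments": [{"hand": 0, "x": 0.4, "y": -0.6, "z": 0, "spin": 0.14}, {"hand": 0, "x": 0.9, "y": -1.2, "z": 0, "spin": 0.29}, {"hand": 0, "x": 1.5, "y": -1.8, "z": 0, "spin": 0.43}, {"hand": 0, "x": 2.1, "y": -2.2, "z": 0, "spin": 0.57}, {"hand": 0, "x": 2.8, "y": -2.5, "z": 0, "spin": 0.72}]}}

```text
time_s: 4.3
position: [481.6, -129.9, 66.6]
tool_rot: [-0.001, 0.175, 0.985, -0.0]
wrist_force: [-3.4, -1.9, 1.2]
width: -0.001
```

```bash
python3 - <<'E'
from h import *
from arc import P
L=(502.5,-77)
for i in range(3):
    s=env.sense();im=env.snapshot("top")
d=s["position"][:2]-L;print(s["position"].round(1),s["wrist_force"].round(1),np.hypot(*d),np.degrees(np.arctan2(d[1],d[0]))%360-16.5)
a=im[190:295,355:515,::-1]
cv2.imwrite("pics/t2.png",cv2.resize(a,None,fx=4,fy=4,interpolation=cv2.INTER_CUBIC))
E
```

```text
[ 482.  -129.8   66.7] [-1.7 -0.6  0.4] 56.66801303575991 232.3275083009629
```

View pics/t2.png

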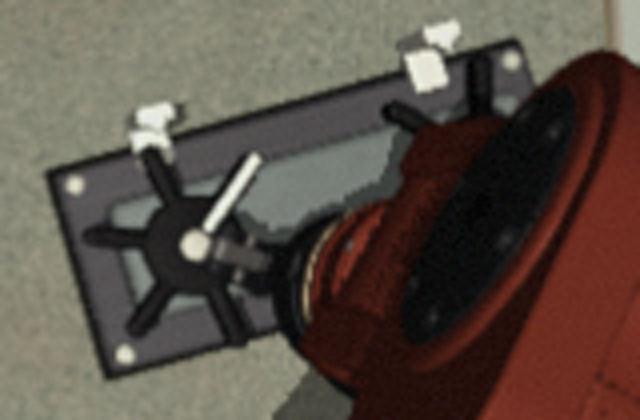

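{"fn": "drive_tool", "kwargs": {"increments": [{"hand": 0, "x": -1.0, "y": 0.5, "z": 0, "spin": -0.15}, {"hand": 0, "x": -2.0, "y": -1.0, "z": 0, "spin": -0.2}, {"hand": 0, "x": -3.0, "y": -2.5, "z": 0, "spin": -0.3}, {"hand": 0, "x": -5.0, "y": -1.0, "z": 0, "spin": -0.45}, {"hand": 0, "x": -6.5, "y": 1.5, "z": 0, "spin": -0.6}]}}

```text
time_s: 5.08
position: [416.4, -114.5, 66.7]
tool_rot: [0.0, 0.464, 0.886, 0.0]
wrist_force: [0.4, 0.6, 1.3]
width: 0.002
```

{"fn": "drive_tool", "kwargs": {"increments": [{"hand": 0, "x": 0, "y": 1.5, "z": 0, "spin": -0.17}, {"hand": 0, "x": -0.2, "y": 3, "z": 0, "spin": -0.34}, {"hand": 0, "x": -0.2, "y": 4.5, "z": 0, "spin": -0.5}, {"hand": 0, "x": -0.2, "y": 6.0, "z": 0, "spin": -0.67}, {"hand": 0, "x": -0.2, "y": 6.0, "z": 0, "spin": -0.83}]}}

```text
time_s: 5.7
position: [414.9, -53.6, 66.8]
tool_rot: [0.0, 0.781, 0.624, 0.0]
wrist_force: [-0.1, -0.6, 0.2]
width: -0.003
```

```bash
cat > bar.py <<'E'
from h import *
L=(502.5,-77);R=(548,-230)
def bars(save=None):
    im=env.snapshot("top");C=cam("top");g=cv2.cvtColor(im,cv2.COLOR_RGB2GRAY)
    if save: cv2.imwrite(save,cv2.resize(im[190:295,355:515,::-1],None,fx=4,fy=4,interpolation=cv2.INTER_CUBIC))
    for n,W in(("L",L),("R",R)):
        # brightness along rays at r 20..45 mm, z 70
        A=np.arange(-180,180,2);best=[]
        for a in A:
            t=np.radians(a+16.5);X=[[W[0]+r*np.cos(t),W[1]+r*np.sin(t),70] for r in range(18,46,3)]
            uv=proj(C,X).astype(np.float32);v=cv2.remap(g,uv[:,0],uv[:,1],cv2.INTER_LINEAR);best.append(np.percentile(v,20))
        best=np.array(best);i=best.argmax();m=(best>0.8*best[i])&(abs(A-A[i])<12)
        print(n,"bar rel deg",A[m].mean(),"score",best[i])
for i in range(2): s=env.sense();env.snapshot("top")
print(s["time_s"],s["position"].round(1),s["wrist_force"].round(1))
E
python3 -c "
from bar import *
bars('pics/t3.png')"
```

```text
5.75 [415.  -54.   66.8] [-0.1  0.5 -1.5]
L bar rel deg -58.0 score 220.8
R bar rel deg -136.0 score 215.8
```

{"fn": "drive_tool", "kwargs": {"increments": [{"hand": 0, "x": 1, "y": -0.3, "z": 0, "spin": 0}, {"hand": 0, "x": 2, "y": -0.6, "z": 0, "spin": 0}, {"hand": 0, "x": 3, "y": -0.9, "z": 0, "spin": 0}, {"hand": 0, "x": 3.5, "y": -1.2, "z": 0, "spin": 0}, {"hand": 0, "x": 3.5, "y": -1.2, "z": 0, "spin": 0}]}}

```text
time_s: 6.48
position: [450.2, -66.8, 66.7]
tool_rot: [-0.0, 0.779, 0.627, -0.0]
wrist_force: [-0.4, -0.1, -0.1]
width: -0.002
```

{"fn": "drive_tool", "kwargs": {"increments": [{"hand": 0, "x": -0.1, "y": -0.7, "z": 0, "spin": 0.14}, {"hand": 0, "x": -0.1, "y": -1.5, "z": 0, "spin": 0.29}, {"hand": 0, "x": 0, "y": -2.3, "z": 0, "spin": 0.43}, {"hand": 0, "x": 0.2, "y": -3.0, "z": 0, "spin": 0.57}, {"hand": 0, "x": 0.5, "y": -3.7, "z": 0, "spin": 0.72}]}}

```text
time_s: 7.1
position: [454.5, -103.3, 66.6]
tool_rot: [-0.001, 0.506, 0.863, 0.0]
wrist_force: [-1.1, 2.2, 1.2]
width: 0.001
```

{"fn": "drive_tool", "kwargs": {"increments": [{"hand": 0, "x": 0.4, "y": -0.6, "z": 0, "spin": 0.14}, {"hand": 0, "x": 0.9, "y": -1.2, "z": 0, "spin": 0.29}, {"hand": 0, "x": 1.5, "y": -1.8, "z": 0, "spin": 0.43}, {"hand": 0, "x": 2.1, "y": -2.2, "z": 0, "spin": 0.57}, {"hand": 0, "x": 2.8, "y": -2.5, "z": 0, "spin": 0.72}]}}

```text
time_s: 7.72
position: [482.5, -128.8, 66.6]
tool_rot: [-0.001, 0.17, 0.985, -0.0]
wrist_force: [-3.3, -2.8, 0.8]
width: -0.001
```

```bash
python3 -c "
from bar import *
bars('pics/t4.png')
d=s['position'][:2]-np.array(L);print(np.hypot(*d),np.degrees(np.arctan2(d[1],d[0]))%360-16.5)"
```

```text
7.775 [ 483.3 -129.2   66.7] [-1.  -0.9 -0.2]
L bar rel deg 10.0 score 227.0
R bar rel deg 16.0 score 24.8
55.630254273080126 233.28782276129226
```

{"fn": "drive_tool", "kwargs": {"increments": [{"hand": 0, "x": -1.0, "y": 0.5, "z": 0, "spin": -0.15}, {"hand": 0, "x": -2.0, "y": -1.0, "z": 0, "spin": -0.2}, {"hand": 0, "x": -3.0, "y": -2.5, "z": 0, "spin": -0.35}, {"hand": 0, "x": -3.5, "y": -4.0, "z": 0, "spin": -0.5}, {"hand": 0, "x": -3.5, "y": -4.5, "z": 0, "spin": -0.67}]}}

```text
time_s: 8.5
position: [447.7, -174.1, 66.9]
tool_rot: [0.0, 0.491, 0.871, 0.0]
wrist_force: [0.1, 0.3, -0.3]
width: -0.0
```

{"fn": "drive_tool", "kwargs": {"increments": [{"hand": 0, "x": 0, "y": -0.5, "z": 0, "spin": -0.17}, {"hand": 0, "x": 0.5, "y": -1, "z": 0, "spin": -0.35}, {"hand": 0, "x": 1, "y": -1.3, "z": 0, "spin": -0.53}, {"hand": 0, "x": 1.5, "y": -1.3, "z": 0, "spin": -0.71}, {"hand": 0, "x": 2, "y": -1.3, "z": 0, "spin": -0.89}]}}

```text
time_s: 9.12
position: [468.1, -186.4, 66.8]
tool_rot: [-0.0, 0.818, 0.575, 0.0]
wrist_force: [-0.6, -0.3, 0.4]
width: 0.001
```

```bash
python3 -c "
from bar import *
bars('pics/t5.png')
d=s['position'][:2]-np.array(R);print(np.hypot(*d),np.degrees(np.arctan2(d[1],d[0]))%360-16.5,s['tool_rot'])
from arc import *
arc(R,np.linspace(134,180,6));print(P(R,134)-s['position'][:2])
arc(R,np.linspace(134,232,11))
"
```

```text
9.175 [ 468.6 -186.4   66.9] [-0.6 -0.   0.6]
L bar rel deg 0.0 score 225.6
R bar rel deg -136.0 score 124.8
90.60244087297852 134.7638187158599 [1.52697220e-04 8.20366649e-01 5.71837768e-01 3.23561568e-04]
call
143.2 [-0.36 -0.79] spin 0.16
152.4 [-0.6  -1.62] spin 0.32
161.6 [-0.7  -2.48] spin 0.48
170.8 [-0.66 -3.35] spin 0.64
180.0 [-0.48 -4.19] spin 0.8
[ 32.44488457 -16.96872503]
call
143.8 [-0.38 -0.84] spin 0.17
153.6 [-0.62 -1.73] spin 0.34
163.4 [-0.7  -2.65] spin 0.51
173.2 [-0.62 -3.57] spin 0.68
183.0 [-0.39 -4.46] spin 0.86
call
192.8 [ 0.38 -0.84] spin 0.17
202.60000000000002 [ 0.9 -1.6] spin 0.34
212.4 [ 1.54 -2.27] spin 0.51
222.2 [ 2.28 -2.81] spin 0.68
232.0 [ 3.11 -3.22] spin 0.86
```

View pics/t5.png

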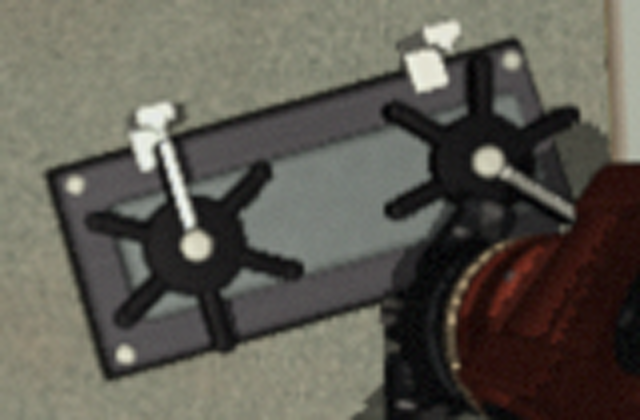

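{"fn": "drive_tool", "kwargs": {"increments": [{"hand": 0, "x": 0.8, "y": -0.4, "z": 0, "spin": 0}, {"hand": 0, "x": 1.6, "y": -0.8, "z": 0, "spin": 0}, {"hand": 0, "x": 2.4, "y": -1.2, "z": 0, "spin": 0}, {"hand": 0, "x": 3.2, "y": -1.7, "z": 0, "spin": -0.1}, {"hand": 0, "x": 3.2, "y": -1.7, "z": 0, "spin": -0.1}]}}

```text
time_s: 9.9
position: [500.7, -204.1, 66.7]
tool_rot: [0.0, 0.843, 0.538, 0.0]
wrist_force: [-0.0, 0.5, 0.2]
width: -0.002
```

{"fn": "drive_tool", "kwargs": {"increments": [{"hand": 0, "x": -0.4, "y": -0.8, "z": 0, "spin": 0.16}, {"hand": 0, "x": -0.6, "y": -1.6, "z": 0, "spin": 0.32}, {"hand": 0, "x": -0.7, "y": -2.5, "z": 0, "spin": 0.48}, {"hand": 0, "x": -0.6, "y": -3.4, "z": 0, "spin": 0.64}, {"hand": 0, "x": -0.4, "y": -4.4, "z": 0, "spin": 0.82}]}}

```text
time_s: 10.52
position: [495.4, -247.3, 66.4]
tool_rot: [-0.001, 0.555, 0.832, 0.0]
wrist_force: [-2.0, 1.9, 1.4]
width: -0.001
```

{"fn": "drive_tool", "kwargs": {"increments": [{"hand": 0, "x": 0.4, "y": -0.8, "z": 0, "spin": 0.17}, {"hand": 0, "x": 0.9, "y": -1.6, "z": 0, "spin": 0.34}, {"hand": 0, "x": 1.5, "y": -2.3, "z": 0, "spin": 0.51}, {"hand": 0, "x": 2.3, "y": -2.8, "z": 0, "spin": 0.68}, {"hand": 0, "x": 3.1, "y": -3.2, "z": 0, "spin": 0.86}]}}

```text
time_s: 11.15
position: [526.8, -279.9, 66.6]
tool_rot: [-0.001, 0.158, 0.987, -0.0]
wrist_force: [-3.8, -1.6, 0.6]
width: -0.001
```

```bash
python3 -c "
from bar import *
bars('pics/t6.png')
d=s['position'][:2]-np.array(R);print(np.hypot(*d),np.degrees(np.arctan2(d[1],d[0]))%360-16.5,s['q'])"
```

```text
11.2 [ 527.5 -280.3   66.6] [-1.5 -0.1  0. ]
L bar rel deg 0.0 score 217.4
R bar rel deg -50.0 score 211.0
54.351943427115096 231.3412762736314 [-7.06859374e-01  1.42149795e-01 -1.87897408e-01  1.24093677e+00
 -6.43120850e-04 -3.97907321e-01]
```

R is at −50° while held, so it should fall back to −60°. I'll retract and go round for the last click.

{"fn": "drive_tool", "kwargs": {"increments": [{"hand": 0, "x": -1.0, "y": 0.5, "z": 0, "spin": -0.15}, {"hand": 0, "x": -2.0, "y": -1.0, "z": 0, "spin": -0.2}, {"hand": 0, "x": -3.0, "y": -2.5, "z": 0, "spin": -0.3}, {"hand": 0, "x": -5.0, "y": -1.0, "z": 0, "spin": -0.45}, {"hand": 0, "x": -6.5, "y": 1.5, "z": 0, "spin": -0.6}]}}

```text
time_s: 11.92
position: [461.1, -265.7, 66.8]
tool_rot: [0.0, 0.45, 0.893, -0.0]
wrist_force: [0.4, -0.2, 0.4]
width: -0.0
```

{"fn": "drive_tool", "kwargs": {"increments": [{"hand": 0, "x": 0, "y": 1.5, "z": 0, "spin": -0.17}, {"hand": 0, "x": -0.2, "y": 3, "z": 0, "spin": -0.34}, {"hand": 0, "x": -0.2, "y": 4.5, "z": 0, "spin": -0.5}, {"hand": 0, "x": -0.2, "y": 6.0, "z": 0, "spin": -0.67}, {"hand": 0, "x": -0.2, "y": 6.0, "z": 0, "spin": -0.83}]}}

```text
time_s: 12.55
position: [460.0, -204.5, 66.9]
tool_rot: [0.0, 0.771, 0.637, 0.0]
wrist_force: [-0.4, -0.1, -0.5]
width: 0.0
```

```bash
python3 -c "
from bar import *
bars('pics/t7.png')
from arc import P
print(P(R,150)-s['position'][:2])"
```

```text
12.6 [ 460. -205.   67.] [-0.2  0.1  0.6]
L bar rel deg 0.0 score 221.0
R bar rel deg -57.0 score 212.4
[ 35.45770572 -12.43034292]
```

{"fn": "drive_tool", "kwargs": {"increments": [{"hand": 0, "x": 1, "y": -0.3, "z": 0, "spin": 0}, {"hand": 0, "x": 2, "y": -0.6, "z": 0, "spin": 0}, {"hand": 0, "x": 3, "y": -0.9, "z": 0, "spin": 0}, {"hand": 0, "x": 3.5, "y": -1.2, "z": 0, "spin": 0}, {"hand": 0, "x": 3.5, "y": -1.2, "z": 0, "spin": 0}]}}

```text
time_s: 13.32
position: [495.4, -216.8, 66.7]
tool_rot: [-0.0, 0.769, 0.639, -0.0]
wrist_force: [0.8, -0.2, 0.4]
width: -0.001
```

{"fn": "drive_tool", "kwargs": {"increments": [{"hand": 0, "x": -0.1, "y": -0.7, "z": 0, "spin": 0.14}, {"hand": 0, "x": -0.1, "y": -1.5, "z": 0, "spin": 0.29}, {"hand": 0, "x": 0, "y": -2.3, "z": 0, "spin": 0.43}, {"hand": 0, "x": 0.2, "y": -3.0, "z": 0, "spin": 0.57}, {"hand": 0, "x": 0.5, "y": -3.7, "z": 0, "spin": 0.72}]}}

```text
time_s: 13.95
position: [499.2, -253.4, 66.4]
tool_rot: [-0.001, 0.493, 0.87, -0.0]
wrist_force: [-3.1, 1.8, -0.3]
width: 0.003
```

{"fn": "drive_tool", "kwargs": {"increments": [{"hand": 0, "x": 0.4, "y": -0.6, "z": 0, "spin": 0.14}, {"hand": 0, "x": 0.9, "y": -1.2, "z": 0, "spin": 0.29}, {"hand": 0, "x": 1.5, "y": -1.8, "z": 0, "spin": 0.43}, {"hand": 0, "x": 2.1, "y": -2.2, "z": 0, "spin": 0.57}, {"hand": 0, "x": 2.8, "y": -2.5, "z": 0, "spin": 0.72}]}}

```text
time_s: 14.58
position: [527.6, -278.9, 66.6]
tool_rot: [-0.001, 0.155, 0.988, -0.0]
wrist_force: [-3.4, -2.7, -0.3]
width: -0.001
```

```bash
python3 -c "
from bar import *
bars('pics/t8.png')
d=s['position'][:2]-np.array(R);print(np.hypot(*d),np.degrees(np.arctan2(d[1],d[0]))%360-16.5)"
```

```text
14.625 [ 528.3 -279.3   66.7] [-1.9 -0.8  0.1]
L bar rel deg 0.0 score 217.4
R bar rel deg 8.0 score 217.0
53.06109968255846 231.6606121604999
```

Clicked (held at +8°). Retract, then rise clear.

{"fn": "drive_tool", "kwargs": {"increments": [{"hand": 0, "x": -1.0, "y": 0.5, "z": 0, "spin": -0.15}, {"hand": 0, "x": -2.0, "y": -1.0, "z": 0, "spin": -0.2}, {"hand": 0, "x": -3.0, "y": -2.5, "z": 0, "spin": -0.3}, {"hand": 0, "x": -5.0, "y": -4.0, "z": 0, "spin": -0.3}, {"hand": 0, "x": -7.0, "y": -5.0, "z": 0, "spin": -0.3}]}}

```text
time_s: 15.35
position: [457.2, -330.1, 67.0]
tool_rot: [0.0, 0.304, 0.953, -0.0]
wrist_force: [0.2, -0.5, 0.0]
width: 0.002
```

{"fn": "drive_tool", "kwargs": {"increments": [{"hand": 0, "x": -2, "y": -2, "z": 3, "spin": 0}, {"hand": 0, "x": -4, "y": -4, "z": 6, "spin": 0}, {"hand": 0, "x": -6, "y": -6, "z": 9, "spin": 0}, {"hand": 0, "x": -8, "y": -8, "z": 12, "spin": 0}, {"hand": 0, "x": -8, "y": -8, "z": 12, "spin": 0}]}}

```text
time_s: 15.98
position: [377.2, -411.6, 189.6]
tool_rot: [0.002, 0.305, 0.952, -0.002]
wrist_force: [-0.3, 0.5, 0.5]
width: -0.002
```

```bash
python3 -c "
from bar import *
bars('pics/t9.png')
im=env.snapshot('top')
a=cv2.imread('pics/top0.png');b=im[:,:,::-1];cv2.imwrite('pics/end.png',b)
print(cv2.absdiff(a,np.ascontiguousarray(b))[90:300,195:345].max(),cv2.absdiff(a,np.ascontiguousarray(b))[100:160,355:420].max())"
```

```text
16.025 [ 377.6 -410.2  187.7] [ 0.4  0.2 -1.2]
L bar rel deg 0.0 score 210.6
R bar rel deg 0.0 score 205.6
9 12
```

View pics/end.png

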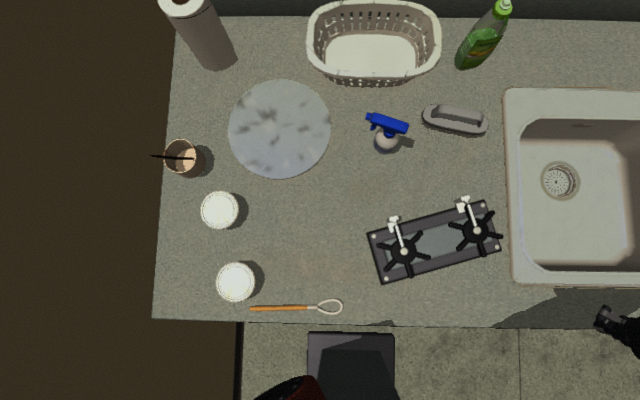

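The final picture shows both bars at their pointers, near (394,225) and (466,205). The counter is where it was, and the tubs and spray bottle haven't moved.

```bash
python3 -c "
from plant import env
print(env.hand_in())"
```

```text
the job is handed in; nothing more can be done
None
```

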